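# Pack a reagent kit crate in layers

## Robot

A 6-joint arm with a two-finger parallel gripper is mounted at the origin on the work surface. World frame = base frame: x ahead of the robot, y to its left, z up, the work surface at z = 0. Lengths are in m, angles in rad, forces in N, time in s.
With the tool pointing down it reaches from about 0.3 to 0.775 m from the base axis. Payload 14.6 kg.
Tool frame: the origin (TCP) lies between the finger pads; the fingertips stand 14 mm ahead of it and the grasp point (between the pads) lies 5 mm behind it; z points along the fingers, y is the line along which they close (so a half turn about z gives the same grasp; the last joint's range is limited). The gripper opens to 94 mm and grips with 3 to 60 N. Pads are 16 mm wide; open, the fingers measure 119 mm over their backs; the gripper's body (75 mm by 177 mm) begins 78 mm behind the grasp point.
Start: joints at [-0.067, 0.3, 1.521, -0, 1.321, -0.067], TCP at [0.55, -0, 0.219] pointing down, gripper open.
Joint ranges: [-3.03, 3.03], [-0.79, 2.21], [0.23, 2.52], [-1.04, 4.18], [0, 3.07], [-2.55, 2.55]. Speed limits (rad/s): [2.22, 2.22, 2.57, 3.14, 3.14, 3.14].

## Interface

Orientations are given as [roll, pitch, yaw] about the fixed x, y, z axes, in that order (R = Rz(yaw) Ry(pitch) Rx(roll)).
In Python, from station import ctrl gives the robot as it stands. The module is installed in compiled form; this text tells all that it offers.
- The arm moves only by the tool move_arm, never from a script. Its argument "targets" is a list of rows, each a list of 7 numbers: the opening, from -1 (shut) to 1 (fully open), then the shift along the tool's x, y, z in units of 50 mm (1.0 is 50 mm), then the turn, a rotation vector about the tool's x, y, z in rad. A call has 1 to 12 rows; each row is the pose to reach, as a shift and turn from the pose commanded when the call began, along the tool's axes at that moment; what a row does not reach only later rows make up. A row lasts 1/10 s, in which the tool goes at most 50 mm and 8.59 degrees, less where a joint would pass 70% of its speed; a pose out of reach is approached as far as the arm can. A call with a gripper value outside its range is refused whole. The fingers move at their own pace and stop on an object; "grip_force" is the grip in N (left out, the last holds). Time passes only in rows, so rows that repeat a pose let the fingers close. It gives the time, the measured TCP pose, the force, the opening and the grip force at its end, in the units of the state.
- ctrl.get_obs(): the state, without advancing time (a new reading comes with each control period).
- ctrl.camera(name): name is "scene" or "side" or "wrist"; returns (picture, depth): 400x640x3 uint8, red, green, blue; 400x640 float32, m along the optical axis (not along the pixel's ray), 0 where there is no reading.
- ctrl.camera_params(name): a dict with "intrinsics" (3x3 intrinsics, pixels), "rvec" (rotation vector, rad) and "tvec" (3), from world to camera coordinates, as OpenCV has them; the wrist camera has in their place "T_tool_cam" (4x4, takes a point from camera to tool coordinates, whose origin is the TCP and whose axes are the flange's). Camera axes: x right, y down, z forward; pixel columns grow to the right and rows downward; lengths in m; the calibration is good to about 2 mm. A picture is of the moment at which its call begins: read the wrist's pose just before it. camera_params takes no time and is no camera call.
- ctrl.hand_in(): hands the job in; it is judged then, once.
Trained networks look in the newest picture that a camera, given by its name, has taken for a name from the list of things; names that differ only in an ending like _2 or _b are one class to them, and where a whole thing is asked for, a point or a joint stands for the part that bears it (a point fixed in the world has none). Each returns a list of dicts, best first, with "score" (0 to 1); they miss things now and then, are a little off and sometimes report something else, mostly with a low value. They report only what shows in the picture. A call takes as long as a camera call. They do not tell look-alikes from the thing itself.
- ctrl.cut_out(camera, target): "region" (400x640 bool, what is visible of it) and "point" ([column, row] in pixels, amid what is visible of it).
- ctrl.tip_of(camera, target): "point" ([column, row] in pixels: a listed point, or the origin of a listed thing).
The state is a dict: "time_s": time; "qpos": joint angles; "joint_vel": joint speeds; "tau": joint torques, N m; "ee_pos": TCP position; "eef_rot": TCP orientation; "force": force on the tool from outside, world axes, zero at the start; "moment": the same for the moment, N m; "grip_width": finger opening in m; "grip_force": force on a finger pad.
Only numpy, scipy, OpenCV 4.12 (cv2) and the standard library are available. Lean on these libraries where they do the work, as an engineer would, in place of code of your own. Each camera call takes 0.05 s, during which the arm holds its last target. There are 200 camera calls.

## Task

Pack the reagent kit: stand every blue bottle upright in the grey crate, then set the white accessory tray on the crate, fully seated. After that lift and tip the hinged feed tray by its red handle so that all the green caps drop into the accessory tray (put in by hand any that go astray), let the feed tray back down, and close the kit with the yellow lid, seated flat on the accessory tray. Leave the brown bottle, beaker, timer and spatula where they are.

Things in the scene. Friction and masses are not known exactly. Their poses are not given: they have to be found in the camera images.
- station: packing station fixed to the bench. Origin on the bench under the middle of its grey open crate; z up, -y towards the feed tray. Crate 160 x 160 mm outside, 150 x 150 inside, sides along x and y, floor 10 mm and rim 110 mm above the bench; room for four bottles, two by two 68 mm apart.
- feed_lip (a point): middle of the open front edge of the hinged steel feed tray beside the crate. Tray down: this point is 210 mm above the bench (its floor), side walls reach 240 mm, it spans station y -105 to -229 mm and x +-62 mm, on posts 175 mm high, and the space straight above the crate is free. Tipped, this edge swings over the crate.
- feed (a joint): hinge of the feed tray, rad: 0 down, up to 1.15 tipped. Hinge line along station x at y -105 mm, 160 mm above the bench. Lift the handle end and swing it over towards the crate to tip; let go, it falls back by its own weight (0.35 kg, 2 to 4 N at the handle, damped). Caps slide out over the open edge from 0.5 to 0.8 rad on.
- feed_handle (a point): middle of the feed tray's red handle bar, round, 14 mm thick, 90 mm long along the station's x, 37 mm clear of the tray's end wall. Tray down: at station y -273 mm, 215 mm above the bench, i.e. 168 mm back and 55 mm up from the hinge line, about which it swings in an arc; the bar may turn between the fingers.
- kittray_mid (a point): white accessory tray, loose, 160 x 160 x 61 mm, 0.25 kg: 142 x 142 mm plug 6 mm deep below (4 mm of room all round in the crate's mouth), floor top 11 mm up, 5 mm walls. Blue grip fin in its middle, 12 mm thick along x, 70 long along y, top 58 mm up. Point 30 mm above its underside; seated square on the crate it is 134 mm above the bench. Fits any of four ways round.
- lid_mid (a point): yellow lid, loose, 160 x 160 mm, 0.2 kg: 140 x 140 mm plug 5 mm deep below (5 mm of room all round in the accessory tray's mouth), plate top 11 mm up, black grip fin in its middle 12 mm thick along x, 70 long along y, top 56 mm up. Point 28 mm above its underside; seated it is 54 mm above the accessory tray's point (188 mm above the bench).
- blue0_mid (a point): blue reagent bottle, white label and cap, loose: body 50 mm diameter to 60 mm up, shoulder, cap 32 mm diameter from 68 to 90 mm above the foot (90 mm tall), 0.12 kg. Point at its centre, 45 mm above its foot, z up its axis. Best taken by the cap from above (middle of the cap 35 mm above this point). 2 to 4 blue bottles are present.
- blue1_mid (a point): blue reagent bottle, white label and cap, loose: body 50 mm diameter to 60 mm up, shoulder, cap 32 mm diameter from 68 to 90 mm above the foot (90 mm tall), 0.12 kg. Point at its centre, 45 mm above its foot, z up its axis. Best taken by the cap from above (middle of the cap 35 mm above this point). 2 to 4 blue bottles are present.
- blue2_mid (a point): blue reagent bottle, white label and cap, loose: body 50 mm diameter to 60 mm up, shoulder, cap 32 mm diameter from 68 to 90 mm above the foot (90 mm tall), 0.12 kg. Point at its centre, 45 mm above its foot, z up its axis. Best taken by the cap from above (middle of the cap 35 mm above this point). 2 to 4 blue bottles are present.
- blue3_mid (a point): blue reagent bottle, white label and cap, loose: body 50 mm diameter to 60 mm up, shoulder, cap 32 mm diameter from 68 to 90 mm above the foot (90 mm tall), 0.12 kg. Point at its centre, 45 mm above its foot, z up its axis. Best taken by the cap from above (middle of the cap 35 mm above this point). 2 to 4 blue bottles are present.
- cap0_mid (a point): loose green screw cap, plain disc 40 mm diameter, 20 mm thick, 20 g, lying flat in the feed tray at the start; point at its centre, z along its axis. 3 or 4 caps are present.
- cap1_mid (a point): loose green screw cap, plain disc 40 mm diameter, 20 mm thick, 20 g, lying flat in the feed tray at the start; point at its centre, z along its axis. 3 or 4 caps are present.
- cap2_mid (a point): loose green screw cap, plain disc 40 mm diameter, 20 mm thick, 20 g, lying flat in the feed tray at the start; point at its centre, z along its axis. 3 or 4 caps are present.
- cap3_mid (a point): loose green screw cap, plain disc 40 mm diameter, 20 mm thick, 20 g, lying flat in the feed tray at the start; point at its centre, z along its axis. 3 or 4 caps are present.
- amber_mid (a point): brown bottle of the same shape as the blue ones, not to be packed; point at its centre, 45 mm above its foot
- beaker_rim (a point): glass beaker, 64 mm diameter, 85 mm tall, a bystander; centre of its mouth
- spatula_grip (a point): spatula 190 mm long lying on the bench, a bystander; middle of its handle
- timer_mid (a point): white lab timer, 65 x 85 x 28 mm, a bystander; its centre
There are look-alikes about, which are no part of the job. What is shaped like the part that bears blue0_mid but pink is not meant.

How it is judged:
On the way, in this order (a step that is already met when the one before it is completed fails the run):
1. every blue bottle stands upright in the crate (x of blue0_mid in the frame of station between -0.075 and 0.075 m and y of blue0_mid in the frame of station between -0.075 and 0.075 m and z of blue0_mid in the frame of station between 0.048 and 0.062 m and angle between each of blue0_mid, blue1_mid, blue2_mid, blue3_mid's own z axis and vertical below 0.15 rad and x of blue1_mid in the frame of station between -0.075 and 0.075 m and y of blue1_mid in the frame of station between -0.075 and 0.075 m and z of blue1_mid in the frame of station between 0.048 and 0.062 m and x of blue2_mid in the frame of station between -0.075 and 0.075 m and y of blue2_mid in the frame of station between -0.075 and 0.075 m and z of blue2_mid in the frame of station between 0.048 and 0.062 m and x of blue3_mid in the frame of station between -0.075 and 0.075 m and y of blue3_mid in the frame of station between -0.075 and 0.075 m and z of blue3_mid in the frame of station between 0.048 and 0.062 m), for 0.2 s.
2. the accessory tray is seated on the crate (horizontal distance between kittray_mid and station below 0.012 m and angle between kittray_mid's own z axis and vertical below 0.04 rad and z of kittray_mid in the frame of station between 0.128 and 0.139 m), for 0.2 s.
3. the feed tray is tipped up (value of joint feed above 0.5 rad), for 0.1 s.
4. all the caps lie in the accessory tray (x of cap0_mid in the frame of kittray_mid between -0.078 and 0.078 m and y of cap0_mid in the frame of kittray_mid between -0.078 and 0.078 m and z of cap0_mid in the frame of kittray_mid between -0.03 and 0.03 m and x of cap1_mid in the frame of kittray_mid between -0.078 and 0.078 m and y of cap1_mid in the frame of kittray_mid between -0.078 and 0.078 m and z of cap1_mid in the frame of kittray_mid between -0.03 and 0.03 m and x of cap2_mid in the frame of kittray_mid between -0.078 and 0.078 m and y of cap2_mid in the frame of kittray_mid between -0.078 and 0.078 m and z of cap2_mid in the frame of kittray_mid between -0.03 and 0.03 m and x of cap3_mid in the frame of kittray_mid between -0.078 and 0.078 m and y of cap3_mid in the frame of kittray_mid between -0.078 and 0.078 m and z of cap3_mid in the frame of kittray_mid between -0.03 and 0.03 m), for 0.2 s.
At the end, for the whole second after the job is handed in: Blue bottles upright (0.15 rad) on the crate floor; accessory tray seated on the crate and lid seated on it (each within 12 mm of centre, 0.04 rad of level, about 5 mm of seated height); all caps inside the accessory tray; feed tray down (under 0.08 rad) (all of step 1 and all of step 2 and all of step 4 and horizontal distance between lid_mid and kittray_mid below 0.012 m and angle between lid_mid's own z axis and vertical below 0.04 rad and z of lid_mid in the frame of kittray_mid between 0.05 and 0.059 m and value of joint feed below 0.08 rad); the robot touches nothing.
It fails at once if the amber is displaced by more than 5 cm (distance of amber_mid from where it was at the start of the episode above 0.05 m).
It fails at once if the beaker is displaced by more than 5 cm (distance of beaker_rim from where it was at the start of the episode above 0.05 m).
It fails at once if the spatula is displaced by more than 5 cm (distance of spatula_grip from where it was at the start of the episode above 0.05 m).
It fails at once if the timer is displaced by more than 5 cm (distance of timer_mid from where it was at the start of the episode above 0.05 m).
Of blue0, blue1, blue2, blue3 only 2 to 4 are there at a start; the rules pass over those that are not, and their reading is None.
Of cap0, cap1, cap2, cap3 only 3 to 4 are there at a start; the rules pass over those that are not, and their reading is None.
At some moment in a run one of blue0, blue1, blue2, blue3, lid may be knocked a few centimetres aside while the robot is not near it.
It also fails if it takes over 210 s, if anything falls off the work surface, if the arm or the gripper's body presses on something with over 40 N, if the wrist force passes 120 N, or if a joint passes its speed limit or range.

## Working session

There is one attempt and no reset: what is moved stays moved. The work goes in short steps, Python scripts to look and compute and a tool call to move; the robot and the scene stay as the last step left them, time stands still between calls to the robot, and variables do not carry over. Pictures are saved under pics/ and viewed, at most 14 in all, crops included, and the job is handed in when it is done.

Besides the shell and the picture viewer there is one more tool, called after "Request:" by a JSON object that holds its "fn" and its "kwargs". move_arm: Moves the arm, as the interface text tells. Its arguments: {"type":"object","properties":{"targets":{"type":"array"},"grip_force":{"type":"number"}},"required":["targets"]}

```bash
mkdir -p pics
cat > h.py <<'E'
import numpy as np, cv2
from station import ctrl
from scipy.spatial.transform import Rotation as R
def cam(n):
    o=ctrl.get_obs(); im,d=ctrl.camera(n); p=ctrl.camera_params(n); K=np.array(p["intrinsics"])
    if n=="wrist":
        T=np.eye(4); T[:3,:3]=R.from_euler("xyz",o["eef_rot"]).as_matrix(); T[:3,3]=o["ee_pos"]; T=T@np.array(p["T_tool_cam"])
    else:
        Rm=cv2.Rodrigues(np.array(p["rvec"],float))[0]; T=np.eye(4); T[:3,:3]=Rm.T; T[:3,3]=-Rm.T@np.ravel(p["tvec"])
    return im,d,K,T
def cloud(d,K,T):
    v,u=np.mgrid[:400,:640]; P=np.stack([(u-K[0,2])*d/K[0,0],(v-K[1,2])*d/K[1,1],d],-1)@T[:3,:3].T+T[:3,3]
    P[d==0]=np.nan; return P
def save(im,n): cv2.imwrite("pics/"+n+".png",im[:,:,::-1])
E
python3 - <<'E'
from h import *
o=ctrl.get_obs(); print(o["ee_pos"],o["eef_rot"],o["time_s"])
for n in ["scene","side"]:
    im,d,K,T=cam(n); save(im,n+"0"); P=cloud(d,K,T); np.savez(n,P=P,im=im); print(n,T[:3,3].round(2))
    for t in ["blue0_mid","amber_mid","kittray_mid","lid_mid","cap0_mid","feed_handle","station","feed_lip"]:
        for r in ctrl.cut_out(n,t)[:6]:
            m=r["region"]; 
            if r["score"]<.3: continue
            q=P[m]; q=q[~np.isnan(q[:,0])]
            if len(q)==0: continue
            print(t,round(r["score"],2),np.round(r["point"]),m.sum(),np.median(q,0).round(3),"z98",np.percentile(q[:,2],98).round(3),"col",im[m].mean(0).round())
E
```

```text
[ 5.49760601e-01 -1.32893819e-06  2.18911610e-01] [-3.14047014e+00 -1.04167490e-04  1.57074075e+00] 0.0
scene [0.89 0.4  0.93]
blue0_mid 0.78 [437. 307.] 569 [0.486 0.39  0.065] z98 0.092 col [175. 133. 149.]
blue0_mid 0.76 [414. 278.] 497 [0.466 0.298 0.064] z98 0.092 col [118. 134. 163.]
amber_mid 0.81 [383. 294.] 503 [0.549 0.281 0.065] z98 0.092 col [128. 119. 115.]
kittray_mid 0.85 [321. 283.] 4348 [0.646 0.138 0.012] z98 0.062 col [183. 186. 193.]
lid_mid 0.92 [386. 241.] 2994 [0.422 0.171 0.011] z98 0.055 col [189. 187.  28.]
cap0_mid 0.62 [265. 118.] 150 [ 0.49  -0.261  0.228] z98 0.232 col [ 63. 128.  84.]
feed_handle 0.74 [247. 114.] 1533 [ 0.508 -0.311  0.215] z98 0.24 col [134. 118. 121.]
station 0.84 [268. 161.] 6255 [ 0.53  -0.235  0.075] z98 0.238 col [118. 114. 115.]
feed_lip 0.71 [246. 115.] 1746 [ 0.509 -0.309  0.214] z98 0.24 col [131. 120. 120.]
side [-0.01 -0.68  0.83]
blue0_mid 0.86 [252. 184.] 388 [0.445 0.278 0.052] z98 0.091 col [136. 145. 162.]
blue0_mid 0.64 [241. 166.] 276 [0.462 0.374 0.062] z98 0.092 col [196. 149. 157.]
amber_mid 0.53 [278. 180.] 365 [0.527 0.259 0.051] z98 0.092 col [137. 130. 116.]
kittray_mid 0.69 [327. 187.] 2177 [0.636 0.134 0.034] z98 0.063 col [184. 187. 181.]
kittray_mid 0.38 [384. 235.] 207 [ 0.48  -0.276  0.231] z98 0.234 col [ 99. 168. 114.]
lid_mid 0.75 [266. 220.] 1760 [0.408 0.151 0.012] z98 0.056 col [225. 220. 115.]
lid_mid 0.4 [388. 204.] 571 [ 0.729 -0.06   0.06 ] z98 0.087 col [160. 169. 163.]
cap0_mid 0.61 [387. 237.] 210 [ 0.48  -0.276  0.231] z98 0.234 col [100. 168. 115.]
feed_handle 0.89 [412. 249.] 2586 [ 0.518 -0.326  0.221] z98 0.242 col [155. 137. 135.]
station 0.85 [384. 274.] 12071 [ 0.496 -0.292  0.037] z98 0.237 col [156. 153. 149.]
station 0.48 [330. 187.] 2201 [0.636 0.132 0.034] z98 0.064 col [185. 188. 182.]
feed_lip 0.58 [414. 249.] 2270 [ 0.511 -0.331  0.221] z98 0.242 col [158. 138. 137.]
```

Run:
```python
import cv2
a=cv2.imread("pics/scene0.png");b=cv2.imread("pics/side0.png")
cv2.imwrite("pics/a.png",cv2.resize(a[60:360,180:580],(800,600),interpolation=cv2.INTER_CUBIC))
cv2.imwrite("pics/b.png",cv2.resize(b[100:370,180:540],(800,600),interpolation=cv2.INTER_CUBIC))
```

```text
(no output)
```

View pics/a.png

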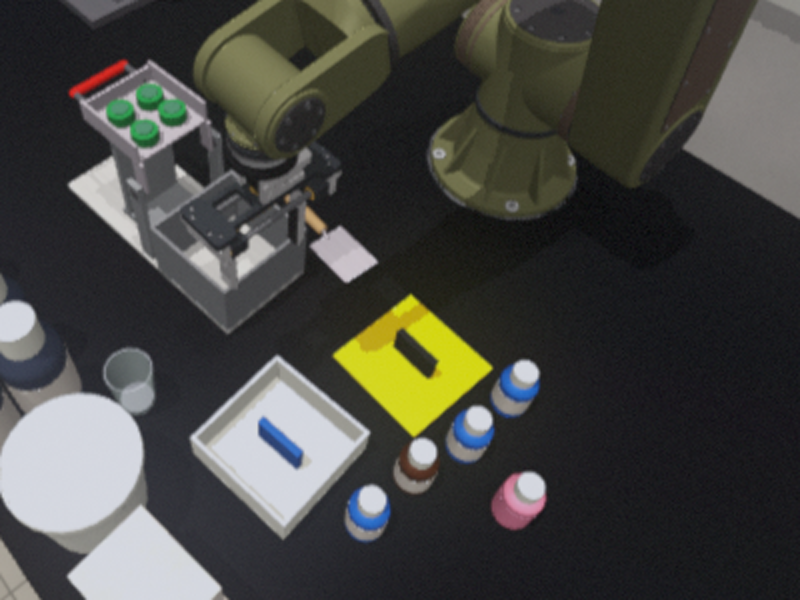

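View pics/b.png

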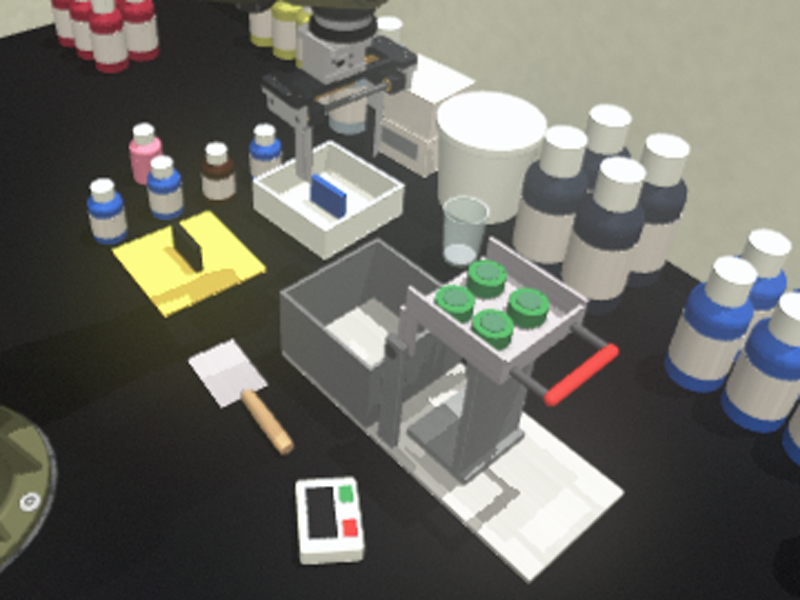

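The crop shows blue bottles at a.png (518,385), (472,432) and (370,512). The pink one (520,500) and the brown one (415,465) aren't meant, since their colour is wrong. The big blue bottles on the right of the side view are background, the wrong size. There are four caps in the feed tray, and the beaker stands near the far crate side.

Run:
```python
from h import *
for n in ["scene","side"]:
    f=np.load(n+".npz"); P=f["P"]; im=f["im"].astype(int); x,y,z=P[...,0],P[...,1],P[...,2]
    hsv=cv2.cvtColor(f["im"],cv2.COLOR_RGB2HSV)
    m=((z>.084)&(z<.098)&(y>.15)&(y<.5)&(x>.3)&(x<.75)).astype(np.uint8)
    k,L,st,c=cv2.connectedComponentsWithStats(m)
    for i in range(1,k):
        if 12<st[i,4]<400: q=P[L==i]; lo,hi=np.percentile(q,3,0),np.percentile(q,97,0); print(n,"bottle",c[i].round(),st[i,4],((lo+hi)/2).round(3),(hi-lo).round(3))
    def rect(name,m):
        q=P[m][:,:2]; 
        if len(q)<10: print(name,len(q)); return
        r=cv2.minAreaRect((q*1000).astype(np.float32)); print(n,name,np.round(r[0],1),np.round(r[1],1),round(r[2],1),len(q),"zmed",np.nanmedian(P[m][:,2]).round(3))
    near=(x>.3)&(x<.8)
    rect("crate rim",(z>.104)&(z<.114)&(y>-.25)&(y<.05)&(x>.42)&(x<.72))
    rect("kit rim",(z>.056)&(z<.066)&(y>.03)&(y<.27)&(x>.53)&(x<.78)&(hsv[...,1]<60))
    rect("kit fin",(z>.048)&(z<.064)&(y>.03)&(y<.27)&(x>.53)&(x<.78)&(hsv[...,1]>120))
    rect("lid fin",(z>.046)&(z<.062)&(y>.05)&(y<.27)&(x>.3)&(x<.53))
    rect("lid plate",(z>.007)&(z<.02)&(y>.05)&(y<.3)&(x>.25)&(x<.55)&(hsv[...,1]>120))
    rect("handle",(z>.19)&(z<.235)&(y<-.2)&(hsv[...,1]>150)&((hsv[...,0]<10)|(hsv[...,0]>170)))
    rect("feed rim",(z>.234)&(z<.246)&(y<-.1)&(x>.35)&(x<.65)&(hsv[...,1]<80))
    rect("beaker",(z>.06)&(z<.09)&(y<.0)&(x>.66)&(x<.8))
```

```text
scene bottle [442. 246.] 117 [0.357 0.293 0.089] [0.028 0.026 0.008]
scene bottle [419. 270.] 128 [0.453 0.295 0.09 ] [0.027 0.027 0.007]
scene bottle [391. 286.] 137 [0.537 0.277 0.089] [0.028 0.026 0.006]
scene bottle [445. 303.] 151 [0.474 0.388 0.089] [0.028 0.027 0.006]
scene bottle [366. 310.] 153 [0.625 0.277 0.089] [0.028 0.027 0.006]
scene crate rim [ 506.5 -149.5] [161.1 202.7] 2.6 351 zmed 0.108
scene kit rim [630.5 165.7] [181.5 216.9] 5.3 582 zmed 0.06
scene kit fin [596.9 187.4] [106.2 165.4] 1.9 161 zmed 0.057
scene lid fin [407.6 199.8] [ 91.2 138.5] 0.4 129 zmed 0.055
scene lid plate [416.1 192.6] [215.  160.9] 88.4 2551 zmed 0.011
scene handle [ 401.9 -664.6] [626.8  90.5] 65.8 146 zmed 0.219
scene feed rim [ 513.7 -296.1] [126.1 123.7] 3.4 165 zmed 0.238
scene beaker [ 752.3 -368. ] [698.3 107.9] 88.3 595 zmed 0.076
side bottle [244. 159.] 49 [0.471 0.387 0.089] [0.026 0.028 0.008]
side bottle [298. 159.] 53 [0.622 0.273 0.089] [0.03  0.029 0.009]
side bottle [277. 168.] 54 [0.534 0.273 0.089] [0.028 0.025 0.009]
side bottle [252. 173.] 55 [0.452 0.291 0.089] [0.027 0.028 0.008]
side bottle [226. 184.] 61 [0.354 0.289 0.089] [0.027 0.028 0.008]
side crate rim [ 504.4 -147.9] [163.5 196.5] 2.8 483 zmed 0.11
side kit rim [642.2 137.3] [163.4 166. ] 5.0 342 zmed 0.061
side kit fin [636.9 187.3] [ 36.8 166.5] 14.5 69 zmed 0.06
side lid fin [448.7 231.3] [164.4 157.2] 25.2 165 zmed 0.055
side lid plate [412.6 181.4] [161.9 205.7] 0.2 622 zmed 0.011
side handle [ 516.2 -404.6] [100.3  13.4] 3.2 260 zmed 0.222
side feed rim [ 512.1 -298.7] [126.8 124.4] 2.2 451 zmed 0.238
side beaker [ 749.9 -378.7] [760.2 112.3] 88.1 2132 zmed 0.075
```

Request:
{"fn": "move_arm", "kwargs": {"targets": [[0.2,5.8,-3.9,0.4,0,0,0],[0.2,5.8,-3.9,0.4,0,0,0],[0.2,5.8,-3.9,0.4,0,0,0],[0.2,5.8,-3.9,0.4,0,0,0],[0.2,5.8,-3.9,0.4,0,0,0],[0.2,5.8,-3.9,0.4,0,0,0],[0.2,5.8,-3.9,0.4,0,0,0],[0.2,5.8,-3.9,0.4,0,0,0],[0.2,5.8,-3.9,0.4,0,0,0]], "grip_force": 15}}

```text
time_s: 1.8
ee_pos: [0.3545, 0.2905, 0.1995]
eef_rot: [3.141, 0.0, 1.573]
force: [0.8, 0.0, -0.6]
grip_width: 0.0562
grip_force: 0.0
```

```bash
cat >> h.py <<'E'
def delta(t,o=None):
    o=o or ctrl.get_obs(); M=R.from_euler("xyz",o["eef_rot"]).as_matrix()
    return (M.T@(np.array(t)-o["ee_pos"])/.05).round(2)
def caps(n="wrist"):
    im,d,K,T=cam(n); P=cloud(d,K,T); x,y,z=np.moveaxis(P,-1,0)
    m=((z>.084)&(z<.098)&(y>.12)&(x>.25)&(x<.8)&(y<.55)).astype(np.uint8)
    k,L,st,c=cv2.connectedComponentsWithStats(m)
    for i in range(1,k):
        if st[i,4]>12:
            q=P[L==i]; lo,hi=np.percentile(q,3,0),np.percentile(q,97,0); print("cap",c[i].round(),st[i,4],((lo+hi)/2).round(3),(hi-lo).round(3))
    return im,P
E
python3 - <<'E'
from h import *
im,P=caps(); save(im,"w1"); o=ctrl.get_obs(); print(o["ee_pos"],o["eef_rot"])
caps("scene")
print(ctrl.camera_params("wrist"))
f=np.load("scene.npz")
im,d,K,T=cam("scene");P=cloud(d,K,T);save(im,"s1");np.savez("scene",P=P,im=im)
x,y,z=np.moveaxis(P,-1,0); hsv=cv2.cvtColor(im,cv2.COLOR_RGB2HSV)
def rect(name,m):
    q=P[m][:,:2]; r=cv2.minAreaRect((q*1000).astype(np.float32)); print(name,np.round(r[0],1),np.round(r[1],1),round(r[2],1),len(q),"med",np.median(P[m],0).round(3))
rect("crate rim",(z>.104)&(z<.114)&(y>-.22)&(y<-.03)&(x>.42)&(x<.6))
rect("kit fin",(z>.052)&(z<.064)&(abs(y-.137)<.05)&(abs(x-.642)<.05)&(hsv[...,1]>100))
rect("kit rim",(z>.056)&(z<.066)&(y>.04)&(y<.24)&(x>.54)&(x<.75)&(hsv[...,1]<60))
rect("lid fin",(z>.05)&(z<.06)&(abs(y-.181)<.06)&(abs(x-.413)<.06))
E
```

```text
cap [473.  73.] 1523 [0.474 0.387 0.089] [0.028 0.027 0.004]
cap [436. 194.] 1198 [0.453 0.294 0.089] [0.028 0.027 0.005]
cap [319. 195.] 1153 [0.358 0.293 0.089] [0.027 0.027 0.003]
cap [534. 214.] 1214 [0.536 0.276 0.088] [0.028 0.028 0.005]
cap [630. 216.] 647 [0.617 0.276 0.088] [0.014 0.027 0.006]
[0.35516824 0.28981403 0.19951486] [3.14139680e+00 9.70832329e-05 1.57139722e+00]
cap [442. 246.] 116 [0.358 0.293 0.088] [0.028 0.027 0.007]
cap [419. 270.] 127 [0.453 0.295 0.089] [0.028 0.027 0.007]
cap [391. 286.] 137 [0.536 0.277 0.089] [0.028 0.026 0.006]
cap [445. 303.] 154 [0.474 0.388 0.089] [0.028 0.027 0.007]
cap [366. 310.] 152 [0.624 0.277 0.089] [0.027 0.027 0.006]
{'intrinsics': array([[345.46637019,   0.        , 318.30684362],
       [  0.        , 345.46637019, 195.01741082],
       [  0.        ,   0.        ,   1.        ]]), 'T_tool_cam': array([[-8.13861525e-04, -9.73755131e-01, -2.27596754e-01,
         6.64097135e-02],
       [ 9.99999592e-01, -8.81957591e-04,  1.97496391e-04,
         2.14874068e-03],
       [-3.93043808e-04, -2.27596500e-01,  9.73755451e-01,
        -1.64862541e-01],
       [ 0.00000000e+00,  0.00000000e+00,  0.00000000e+00,
         1.00000000e+00]])}
crate rim [ 504.9 -135.7] [161.9 174.1] 3.4 460 med [ 0.511 -0.122  0.109]
kit fin [644.  140.3] [11.7 67.4] 5.2 123 med [0.645 0.141 0.057]
kit rim [643.3 138.8] [161.1 161.1] 5.3 580 med [0.649 0.148 0.06 ]
lid fin [415.4 165.3] [68.9 12.5] 88.1 111 med [0.416 0.167 0.055]
```

Request:
{"fn": "move_arm", "kwargs": {"targets": [[0.2,0.05,0.05,1,0,0,0],[0.2,0.05,0.05,2,0,0,0],[0.2,0.05,0.05,2.4,0,0,0],[0.2,0.05,0.05,2.4,0,0,0],[-0.6,0.05,0.05,2.4,0,0,0],[-0.6,0.05,0.05,2.4,0,0,0],[-0.6,0.05,0.05,2.4,0,0,0],[-0.6,0.05,0.05,2.4,0,0,0],[-0.6,0.05,0.05,1.4,0,0,0],[-0.6,0.05,0.05,0.4,0,0,0],[-0.6,0.05,0.05,-0.4,0,0,0],[-0.6,0.05,0.05,-0.4,0,0,0]]}}

```text
time_s: 3.15
ee_pos: [0.3589, 0.2936, 0.2249]
eef_rot: [3.134, -0.005, 1.571]
force: [0.5, 0.2, -2.4]
grip_width: 0.0318
grip_force: 15.0
```

Request:
{"fn": "move_arm", "kwargs": {"targets": [[-0.6,-0.9,0.25,0,0,0,-0.05],[-0.6,-1.8,0.5,0,0,0,-0.05],[-0.6,-2.7,0.8,0,0,0,-0.05],[-0.6,-3.6,1.0,0,0,0,-0.05],[-0.6,-4.5,1.3,0,0,0,-0.05],[-0.6,-5.4,1.5,0,0,0,-0.05],[-0.6,-6.3,1.8,0,0,0,-0.05],[-0.6,-7.2,2.05,0,0,0,-0.05],[-0.6,-7.84,2.24,0,0,0,-0.05],[-0.6,-7.84,2.24,0,0,0,-0.05],[-0.6,-7.84,2.24,0,0,0,-0.05]]}}

```text
time_s: 4.25
ee_pos: [0.4691, -0.0997, 0.2185]
eef_rot: [-3.14, -0.001, 1.619]
force: [0.3, -0.3, -1.3]
grip_width: 0.0315
grip_force: 15.0
```

Run:
```python
from h import *
o=ctrl.get_obs(); print(o["ee_pos"],o["eef_rot"],o["grip_width"])
im,d,K,T=cam("wrist");P=cloud(d,K,T); save(im,"w2")
x,y,z=np.moveaxis(P,-1,0)
m=(z>.10)&(z<.116)&(y<0.0)&(y>-.24)
for k,(a,b) in {"x":(0,1)}.items():
    q=P[m]; print(len(q),np.percentile(q,[0.5,99.5],0).round(3))
q=P[m][:,:2]; r=cv2.minAreaRect((q*1000).astype(np.float32)); print(r)
```

```text
[ 0.46907833 -0.09970139  0.21846785] [-3.14007229e+00 -6.66623621e-04  1.61948320e+00] 0.03149821660012908
3354 [[ 0.423 -0.232  0.1  ]
 [ 0.586 -0.047  0.114]]
((507.00677490234375, -143.27273559570312), (160.61399841308594, 185.5889129638672), 2.9649107456207275)
```

View pics/w2.png

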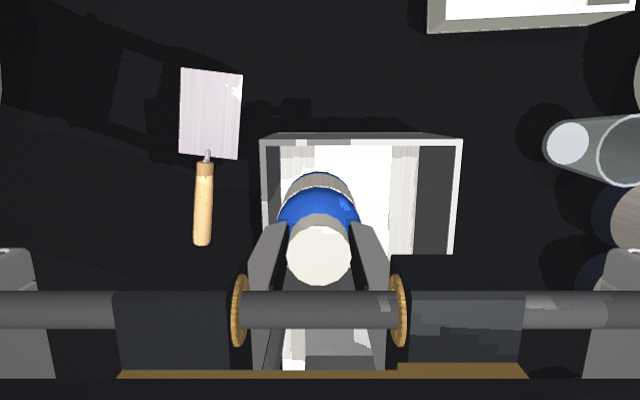

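The wrist view shows the bottle held upright at (318,250), with the crate front rim at row 138. This matches station ≈ (0.505, -0.131), yaw 0.05.

Request:
{"fn": "move_arm", "kwargs": {"targets": [[-0.6,0,0,0.8,0,0,0],[-0.6,0,0,1.6,0,0,0],[-0.6,0,0,2.3,0,0,0],[-0.6,0,0,2.56,0,0,0],[-0.6,0,0,2.56,0,0,0],[0.1,0,0,2.56,0,0,0],[0.1,0,0,2.56,0,0,0],[0.1,0,0,1.8,0,0,0],[0.1,0,0,0.9,0,0,0],[0.1,0,0,0,0,0,0]]}}

```text
time_s: 5.3
ee_pos: [0.4693, -0.0994, 0.2222]
eef_rot: [3.14, 0.0, 1.621]
force: [1.3, -0.3, 0.2]
grip_width: 0.0517
grip_force: 0.0
```

Request:
{"fn": "move_arm", "kwargs": {"targets": [[0.1,7.9,0.07,0,0,0,0],[0.1,7.9,0.07,0,0,0,0],[0.1,7.9,0.07,0,0,0,0],[0.1,7.9,0.07,0,0,0,0],[0.1,7.9,0.07,0,0,0,0],[0.1,7.9,0.07,0,0,0,0],[0.1,7.9,0.07,0.4,0,0,0],[0.2,7.9,0.07,0.4,0,0,0],[0.2,7.9,0.07,0.4,0,0,0],[0.2,7.9,0.07,0.4,0,0,0]]}}

```text
time_s: 6.3
ee_pos: [0.453, 0.2958, 0.2]
eef_rot: [3.141, -0.0, 1.623]
force: [0.7, -1.0, 0.0]
grip_width: 0.0565
grip_force: 0.0
```

Run:
```python
from h import *
im,P=caps(); o=ctrl.get_obs(); print(o["ee_pos"],o["eef_rot"],delta([.453,.2945,.079]))
```

```text
cap [350.  81.] 1404 [0.474 0.388 0.09 ] [0.027 0.027 0.003]
cap [317. 199.] 1145 [0.454 0.294 0.089] [0.027 0.028 0.003]
cap [415. 224.] 1093 [0.537 0.277 0.088] [0.028 0.028 0.005]
cap [517. 230.] 1166 [0.624 0.276 0.088] [0.028 0.028 0.005]
[0.45332849 0.29497513 0.20026178] [ 3.14060279e+00 -2.82604552e-04  1.62122780e+00] [-0.01 -0.01  2.43]
```

Request:
{"fn": "move_arm", "kwargs": {"targets": [[0.2,0,0,1,0,0,0],[0.2,0,0,2,0,0,0],[0.2,0,0,2.4,0,0,0],[0.2,0,0,2.4,0,0,0],[-0.6,0,0,2.4,0,0,0],[-0.6,0,0,2.4,0,0,0],[-0.6,0,0,2.4,0,0,0],[-0.6,0,0,2.4,0,0,0],[-0.6,0,0,1.4,0,0,0],[-0.6,0,0,0.4,0,0,0],[-0.6,0,0,-0.4,0,0,0],[-0.6,0,0,-0.4,0,0,0]]}}

```text
time_s: 7.55
ee_pos: [0.4548, 0.2961, 0.2255]
eef_rot: [3.133, -0.004, 1.621]
force: [-0.1, 0.1, -1.7]
grip_width: 0.0318
grip_force: 15.0
```

Request:
{"fn": "move_arm", "kwargs": {"targets": [[-0.6,-0.9,0.15,0,0,0,0],[-0.6,-1.8,0.3,0,0,0,0],[-0.6,-2.7,0.45,0,0,0,0],[-0.6,-3.6,0.6,0,0,0,0],[-0.6,-4.5,0.75,0,0,0,0],[-0.6,-5.4,0.9,0,0,0,0],[-0.6,-6.3,1.05,0,0,0,0],[-0.6,-7.2,1.2,0,0,0,0],[-0.6,-7.87,1.28,0,0,0,0],[-0.6,-7.87,1.28,0,0,0,0],[-0.6,-7.87,1.28,0.8,0,0,0]]}}

```text
time_s: 8.65
ee_pos: [0.5386, -0.0957, 0.1825]
eef_rot: [3.134, 0.002, 1.619]
force: [0.3, 0.5, -1.4]
grip_width: 0.0315
grip_force: 15.0
```

Request:
{"fn": "move_arm", "kwargs": {"targets": [[-0.6,0,0,0.8,0,0,0],[-0.6,0,0,1.5,0,0,0],[-0.6,0,0,1.76,0,0,0],[-0.6,0,0,1.76,0,0,0],[0.1,0,0,1.76,0,0,0],[0.1,0,0,1.76,0,0,0],[0.1,0,0,0.8,0,0,0],[0.1,0,0,-0.1,0,0,0],[0.1,0,0,-0.8,0,0,0]]}}

```text
time_s: 9.55
ee_pos: [0.5372, -0.0946, 0.2233]
eef_rot: [3.138, 0.001, 1.621]
force: [-0.8, -0.5, -0.4]
grip_width: 0.0517
grip_force: 0.0
```

Request:
{"fn": "move_arm", "kwargs": {"targets": [[0.1,7.34,2.11,0,0,0,0],[0.1,7.34,2.11,0,0,0,0],[0.1,7.34,2.11,0,0,0,0],[0.1,7.34,2.11,0,0,0,0],[0.1,7.34,2.11,0,0,0,0],[0.1,7.34,2.11,0,0,0,0],[0.1,7.34,2.11,0.4,0,0,0],[0.2,7.34,2.11,0.4,0,0,0],[0.2,7.34,2.11,0.4,0,0,0],[0.2,7.34,2.11,0.4,0,0,0]]}}

```text
time_s: 10.55
ee_pos: [0.6237, 0.2776, 0.1998]
eef_rot: [3.141, -0.0, 1.622]
force: [0.1, 0.3, -0.2]
grip_width: 0.0563
grip_force: 0.0
```

Run:
```python
from h import *
im,P=caps(); o=ctrl.get_obs(); print(o["ee_pos"],o["eef_rot"],delta([.624,.2765,.079]))
```

```text
cap [124.  43.] 1649 [0.476 0.388 0.088] [0.028 0.027 0.005]
cap [559.  50.] 491 [0.798 0.399 0.091] [0.003 0.026 0.013]
cap [538. 154.] 387 [0.798 0.322 0.091] [0.003 0.025 0.013]
cap [211. 193.] 1189 [0.538 0.276 0.089] [0.028 0.028 0.004]
cap [317. 199.] 1147 [0.625 0.276 0.089] [0.027 0.027 0.003]
[0.62393093 0.27679677 0.20031853] [ 3.14062060e+00 -1.56113499e-04  1.62075483e+00] [-0.01 -0.    2.43]
```

Request:
{"fn": "move_arm", "kwargs": {"targets": [[0.2,0,0,1,0,0,0],[0.2,0,0,2,0,0,0],[0.2,0,0,2.4,0,0,0],[0.2,0,0,2.4,0,0,0],[-0.6,0,0,2.4,0,0,0],[-0.6,0,0,2.4,0,0,0],[-0.6,0,0,2.4,0,0,0],[-0.6,0,0,2.4,0,0,0],[-0.6,0,0,1.4,0,0,0],[-0.6,0,0,0.4,0,0,0],[-0.6,0,0,-0.4,0,0,0],[-0.6,0,0,-0.4,0,0,0]]}}

```text
time_s: 11.8
ee_pos: [0.6254, 0.2779, 0.2268]
eef_rot: [3.132, -0.003, 1.621]
force: [-0.2, -0.4, -1.6]
grip_width: 0.0318
grip_force: 15.0
```

Request:
{"fn": "move_arm", "kwargs": {"targets": [[-0.6,-0.9,-0.2,0,0,0,0],[-0.6,-1.8,-0.4,0,0,0,0],[-0.6,-2.7,-0.6,0,0,0,0],[-0.6,-3.6,-0.9,0,0,0,0],[-0.6,-4.5,-1.1,0,0,0,0],[-0.6,-5.4,-1.3,0,0,0,0],[-0.6,-6.3,-1.5,0,0,0,0],[-0.6,-7.2,-1.75,0,0,0,0],[-0.6,-8.1,-2.0,0,0,0,0],[-0.6,-8.62,-2.1,0,0,0,0],[-0.6,-8.62,-2.1,0,0,0,0],[-0.6,-8.62,-2.1,0.8,0,0,0]]}}

```text
time_s: 13.0
ee_pos: [0.5422, -0.1595, 0.1828]
eef_rot: [3.134, 0.003, 1.619]
force: [1.2, -0.2, -2.9]
grip_width: 0.0317
grip_force: 15.0
```

Request:
{"fn": "move_arm", "kwargs": {"targets": [[-0.6,0,0,0.8,0,0,0],[-0.6,0,0,1.5,0,0,0],[-0.6,0,0,1.76,0,0,0],[-0.6,0,0,1.76,0,0,0],[0.1,0,0,1.76,0,0,0],[0.1,0,0,1.76,0,0,0],[0.1,0,0,0.8,0,0,0],[0.1,0,0,-0.1,0,0,0],[0.1,0,0,-0.8,0,0,0]]}}

```text
time_s: 13.9
ee_pos: [0.5409, -0.1585, 0.2233]
eef_rot: [3.138, 0.001, 1.621]
force: [-0.0, -0.2, -0.1]
grip_width: 0.0515
grip_force: 0.0
```

Request:
{"fn": "move_arm", "kwargs": {"targets": [[0.1,5.85,2.36,0,0,0,-0.04],[0.1,5.85,2.36,0,0,0,-0.04],[0.1,5.85,2.36,0,0,0,-0.04],[0.1,5.85,2.36,0,0,0,-0.04],[0.1,5.85,2.36,0,0,0,-0.04],[0.1,5.85,2.36,0,0,0,-0.04],[0.0,5.85,2.36,0.4,0,0,-0.04],[0.0,5.85,2.36,0.4,0,0,-0.04],[0.0,5.85,2.36,0.4,0,0,-0.04]]}}

```text
time_s: 14.8
ee_pos: [0.6437, 0.1393, 0.2001]
eef_rot: [3.141, 0.0, 1.661]
force: [0.2, -0.7, 0.6]
grip_width: 0.047
grip_force: 0.0
```

```bash
cat >> h.py <<'E'
def rect(name,P,m):
    q=P[m][:,:2]
    if len(q)<10: print(name,len(q)); return
    r=cv2.minAreaRect((q*1000).astype(np.float32)); print(name,np.round(r[0],1),np.round(r[1],1),round(r[2],1),len(q),"med",np.median(P[m],0).round(3))
E
python3 - <<'E'
from h import *
o=ctrl.get_obs(); print(o["ee_pos"],o["eef_rot"])
im,d,K,T=cam("wrist");P=cloud(d,K,T);x,y,z=np.moveaxis(P,-1,0); hsv=cv2.cvtColor(im,cv2.COLOR_RGB2HSV)
rect("kit fin w",P,(z>.052)&(z<.064)&(abs(y-.139)<.05)&(abs(x-.643)<.05))
im,d,K,T=cam("scene");P=cloud(d,K,T);x,y,z=np.moveaxis(P,-1,0); save(im,"s2"); print("scene lid")
rect("lid fin",P,(z>.05)&(z<.06)&(abs(y-.181)<.07)&(abs(x-.413)<.07))
rect("crate rim",P,(z>.106)&(z<.114)&(y>-.225)&(y<-.03)&(x>.41)&(x<.6))
rect("crate rim front",P,(z>.106)&(z<.114)&(y>-.07)&(y<-.03)&(x>.41)&(x<.6))
rect("crate left",P,(z>.106)&(z<.114)&(y>-.2)&(y<-.03)&(x>.41)&(x<.45))
rect("crate right",P,(z>.106)&(z<.114)&(y>-.2)&(y<-.03)&(x>.57)&(x<.6))
m=((z>.095)&(z<.103)&(abs(x-.505)<.07)&(abs(y+.131)<.07)).astype(np.uint8)
k,L,st,c=cv2.connectedComponentsWithStats(m)
for i in range(1,k):
    if st[i,4]>12: q=P[L==i]; print("top",st[i,4],np.median(q,0).round(3))
c=cv2.resize(im[90:330,200:520],(800,600),interpolation=cv2.INTER_CUBIC); save(c,"s2c")
E
```

```text
[0.64366554 0.13925131 0.20009715] [3.14141254e+00 8.59981051e-05 1.66109188e+00]
kit fin w [644.9 138.1] [11.2 69.6] 5.0 964 med [0.645 0.139 0.058]
scene lid
lid fin [414.9 165.6] [69.2 14. ] 87.7 110 med [0.416 0.167 0.055]
crate rim [ 513.4 -129.9] [176.7 159.5] 86.3 234 med [ 0.576 -0.175  0.109]
crate rim front [566.7 -51.6] [20.7 42.3] 63.2 45 med [ 0.572 -0.05   0.109]
crate left 2
crate right [ 580.6 -122.6] [ 11.4 154.7] 3.6 112 med [ 0.582 -0.115  0.109]
top 68 [ 0.544 -0.157  0.099]
top 45 [ 0.544 -0.089  0.098]
```

View pics/s2c.png

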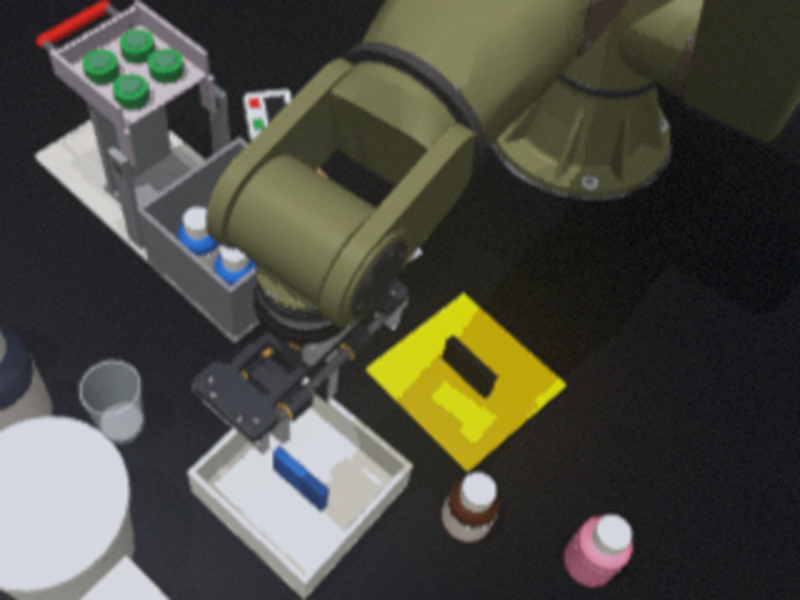

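The scene view shows two crate bottles upright, at (195,228) and (232,262), with the third hidden by the arm. The lid and kit tray are unmoved. I'll grip the fin now.

Request:
{"fn": "move_arm", "kwargs": {"targets": [[0.0,0,0.02,1,0,0,0],[0.0,0,0.02,2,0,0,0],[0.0,0,0.02,2.9,0,0,0],[0.0,0,0.02,3.2,0,0,0],[0.0,0,0.02,3.2,0,0,0],[-0.9,0,0.02,3.2,0,0,0],[-0.9,0,0.02,3.2,0,0,0],[-0.9,0,0.02,3.2,0,0,0],[-0.9,0,0.02,3.2,0,0,0],[-0.9,0,0.02,2.4,0,0,0],[-0.9,0,0.02,1.4,0,0,0],[-0.9,0,0.02,0.4,0,0,0]], "grip_force": 40}}

```text
time_s: 16.1
ee_pos: [0.6443, 0.1395, 0.1811]
eef_rot: [-3.141, 0.0, 1.661]
force: [0.2, -0.4, -2.0]
grip_width: 0.0112
grip_force: 40.0
```

Run:
```python
from h import *
o=ctrl.get_obs(); print(o["ee_pos"],o["eef_rot"],o["grip_width"])
im,d,K,T=cam("side");P=cloud(d,K,T);x,y,z=np.moveaxis(P,-1,0); save(im,"d2")
rect("crate rim",P,(z>.106)&(z<.114)&(y>-.225)&(y<-.03)&(x>.41)&(x<.6))
rect("front",P,(z>.106)&(z<.114)&(y>-.07)&(y<-.035)&(x>.43)&(x<.57))
rect("left",P,(z>.106)&(z<.114)&(y>-.2)&(y<-.04)&(x>.41)&(x<.45))
rect("right",P,(z>.106)&(z<.114)&(y>-.2)&(y<-.04)&(x>.57)&(x<.6))
rect("feed",P,(z>.234)&(z<.246)&(y<-.1)&(x>.4)&(x<.65)&(y>-.39))
m=((z>.095)&(z<.103)&(abs(x-.505)<.07)&(abs(y+.131)<.07)).astype(np.uint8)
k,L,st,c=cv2.connectedComponentsWithStats(m)
for i in range(1,k):
    if st[i,4]>12: q=P[L==i]; print("top",st[i,4],np.median(q,0).round(3))
```

```text
[0.64426202 0.13954957 0.18109724] [-3.14057383e+00  4.94175441e-05  1.66085544e+00] 0.011224670766497372
crate rim [ 503.7 -131.4] [164.2 162.8] 2.6 391 med [ 0.459 -0.103  0.11 ]
front [500.  -54.8] [139.2   9.1] 2.4 114 med [ 0.495 -0.055  0.11 ]
left [ 426.5 -124.9] [146.7  29.1] 83.0 152 med [ 0.426 -0.12   0.11 ]
right [ 580.1 -104.3] [  9.5 114.3] 3.3 89 med [ 0.579 -0.107  0.11 ]
feed [ 512.2 -298.3] [127.7 125.2] 2.9 460 med [ 0.507 -0.315  0.238]
top 79 [ 0.534 -0.097  0.101]
top 93 [ 0.468 -0.1    0.1  ]
top 15 [ 0.535 -0.149  0.101]
```

Request:
{"fn": "move_arm", "kwargs": {"targets": [[-0.9,-0.8,-0.5,0,0,0,0],[-0.9,-1.6,-1.0,0,0,0,0],[-0.9,-2.4,-1.5,0,0,0,0],[-0.9,-3.2,-2.0,0,0,0,0],[-0.9,-4.0,-2.5,0,0,0,0.04],[-0.9,-4.8,-3.0,0,0,0,0.04],[-0.9,-5.13,-3.27,0,0,0,0.04],[-0.9,-5.13,-3.27,0.2,0,0,0.04],[-0.9,-5.13,-3.27,0.2,0,0,0.04],[-0.9,-5.13,-3.27,0.2,0,0,0.04]]}}

```text
time_s: 17.15
ee_pos: [0.5056, -0.1312, 0.1709]
eef_rot: [3.139, 0.002, 1.62]
force: [-3.5, -4.8, 10.3]
grip_width: 0.0113
grip_force: 40.0
```

Run:
```python
from h import *
o=ctrl.get_obs(); print(o["ee_pos"],o["eef_rot"],o["grip_width"])
for n in ["side","scene"]:
    im,d,K,T=cam(n);P=cloud(d,K,T);x,y,z=np.moveaxis(P,-1,0); save(im,n+"3")
    hsv=cv2.cvtColor(im,cv2.COLOR_RGB2HSV)
    b=(y>-.235)&(y<-.03)&(x>.41)&(x<.61)
    rect("kit rim",P,(z>.186)&(z<.196)&b&(hsv[...,2]>120))
    rect("crate rim",P,(z>.106)&(z<.114)&b)
    if n=="side":
        rect("front kit",P,(z>.186)&(z<.196)&(y>-.06)&(y<-.035)&(x>.44)&(x<.56))
    rect("kit left",P,(z>.186)&(z<.196)&(y>-.2)&(y<-.07)&(x>.41)&(x<.44))
    rect("kit right",P,(z>.186)&(z<.196)&(y>-.2)&(y<-.07)&(x>.57)&(x<.6))
```

```text
[ 0.50563253 -0.13124451  0.17085279] [3.13902044e+00 2.44946496e-03 1.62042269e+00] 0.011326795699250524
kit rim [ 470.5 -175.2] [119.3  35.6] 51.3 34 med [ 0.49  -0.14   0.191]
crate rim [ 471.  -143.4] [ 96.3 178.3] 2.9 165 med [ 0.427 -0.149  0.11 ]
front kit 0
kit left 0
kit right 0
kit rim 7
crate rim [ 506.5 -141.3] [160.6 187.1] 2.1 228 med [ 0.52  -0.055  0.11 ]
kit left 0
kit right 0
```

Run:
```python
from h import *
a=cv2.imread("pics/side3.png")[150:345,260:520]
cv2.imwrite("pics/side3c.png",cv2.resize(a,(800,600),interpolation=cv2.INTER_CUBIC))
```

```text
(no output)
```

View pics/side3c.png

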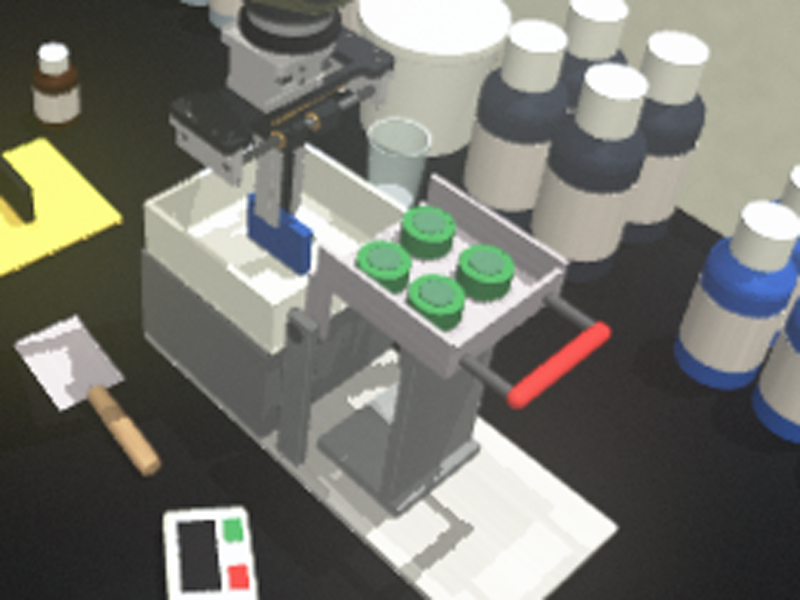

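The side view shows the tray already resting on the crate, with its rim lower than planned, so the fin has slipped in the fingers. I'll measure it.

Run:
```python
from h import *
o=ctrl.get_obs(); print(o["ee_pos"],o["force"],o["grip_width"])
for n in ["side","scene"]:
    im,d,K,T=cam(n);P=cloud(d,K,T);x,y,z=np.moveaxis(P,-1,0)
    hsv=cv2.cvtColor(im,cv2.COLOR_RGB2HSV)
    b=(y>-.235)&(y<-.03)&(x>.41)&(x<.61)
    m=b&(z>.13)&(z<.2)&(hsv[...,2]>110)&(hsv[...,1]<60)
    h,e=np.histogram(z[m],bins=np.arange(.13,.201,.004)); print(n,dict(zip(e.round(3),h)))
    m=b&(z>.13)&(z<.2)&(hsv[...,0]>100)&(hsv[...,0]<130)&(hsv[...,1]>120); print("fin z",np.percentile(z[m],[5,50,98]).round(3), m.sum())
    rect("rim",P,b&(z>.16)&(z<.178)&(hsv[...,1]<60)&(hsv[...,2]>110))
    for nm,c in dict(fl=(.43,-.06),fr=(.58,-.055),bl=(.435,-.19),br=(.58,-.18)).items():
        m=b&(z>.15)&(z<.2)&(hsv[...,1]<60)&(abs(x-c[0])<.025)&(abs(y-c[1])<.025); print(nm,m.sum(),np.percentile(z[m],95).round(4) if m.sum() else None)
```

```text
[ 0.5057182  -0.1311507   0.17083494] [-4.21889018 -6.53859275 12.15804243] 0.011641208683317528
side {np.float64(0.13): np.int64(113), np.float64(0.134): np.int64(117), np.float64(0.138): np.int64(123), np.float64(0.142): np.int64(106), np.float64(0.146): np.int64(123), np.float64(0.15): np.int64(125), np.float64(0.154): np.int64(126), np.float64(0.158): np.int64(124), np.float64(0.162): np.int64(161), np.float64(0.166): np.int64(180), np.float64(0.17): np.int64(125), np.float64(0.174): np.int64(22), np.float64(0.178): np.int64(11), np.float64(0.182): np.int64(15), np.float64(0.186): np.int64(18), np.float64(0.19): np.int64(15), np.float64(0.194): np.int64(11)}
fin z [0.134 0.165 0.168] 71
rim [ 507.2 -141.3] [165.5 179.7] 3.1 540 med [ 0.448 -0.143  0.167]
fl 90 0.1674
fr 0 None
bl 141 0.1723
br 99 0.1728
scene {np.float64(0.13): np.int64(101), np.float64(0.134): np.int64(96), np.float64(0.138): np.int64(98), np.float64(0.142): np.int64(106), np.float64(0.146): np.int64(117), np.float64(0.15): np.int64(96), np.float64(0.154): np.int64(106), np.float64(0.158): np.int64(124), np.float64(0.162): np.int64(213), np.float64(0.166): np.int64(114), np.float64(0.17): np.int64(42), np.float64(0.174): np.int64(13), np.float64(0.178): np.int64(5), np.float64(0.182): np.int64(10), np.float64(0.186): np.int64(4), np.float64(0.19): np.int64(5), np.float64(0.194): np.int64(8)}
fin z [0.133 0.152 0.166] 125
rim [ 508.1 -144.1] [161.7 186.6] 2.5 444 med [ 0.554 -0.111  0.165]
fl 69 0.1657
fr 79 0.1659
bl 7 0.162
br 86 0.1709
```

Run:
```python
from h import *
th=.049; S=np.array([.5048,-.131])
for n in ["side","scene"]:
    im,d,K,T=cam(n);P=cloud(d,K,T);hsv=cv2.cvtColor(im,cv2.COLOR_RGB2HSV)
    p=P[...,:2]-S; X=p[...,0]*np.cos(th)+p[...,1]*np.sin(th); Y=-p[...,0]*np.sin(th)+p[...,1]*np.cos(th); Z=P[...,2]
    w=(hsv[...,1]<60)&(hsv[...,2]>100)
    for lo,hi,tag in [(.158,.178,"tray"),(.09,.112,"crate")]:
        for nm,m in dict(front=(abs(X)<.06)&(Y>.066)&(Y<.095),left=(abs(Y)<.06)&(X<-.066)&(X>-.095),right=(abs(Y)<.06)&(X>.066)&(X<.095),back=(abs(X)<.06)&(Y<-.066)&(Y>-.098)).items():
            m=m&(Z>lo)&(Z<hi)&(w if tag=="tray" else True)
            v=(Y if nm in("front","back") else X)[m]
            print(n,tag,nm,m.sum(),np.percentile(v,[3,50,97]).round(4) if m.sum()>5 else "", np.percentile(Z[m],95).round(4) if m.sum() else "")
```

```text
side tray front 63 [0.0698 0.0726 0.0777] 0.1673
side tray left 175 [-0.0801 -0.0782 -0.0737] 0.1709
side tray right 149 [0.0746 0.0765 0.0807] 0.1716
side tray back 35 [-0.084  -0.0815 -0.0779] 0.1731
side crate front 0  
side crate left 221 [-0.082  -0.0804 -0.0764] 0.1114
side crate right 0  
side crate back 45 [-0.0821 -0.0804 -0.0788] 0.1102
scene tray front 116 [0.0728 0.0775 0.0793] 0.166
scene tray left 86 [-0.0778 -0.0739 -0.0718] 0.1686
scene tray right 122 [0.077  0.0814 0.0827] 0.1692
scene tray back 32 [-0.0827 -0.0771 -0.0748] 0.1718
scene crate front 195 [0.0756 0.0804 0.0822] 0.1111
scene crate left 0  
scene crate right 94 [0.079  0.08   0.0814] 0.1085
scene crate back 0
```

Request:
{"fn": "move_arm", "kwargs": {"targets": [[-0.4,0,0,0,0,0,0],[-0.4,0,0,0,0,0,0],[-0.4,0,0,0,0,0,0],[-0.4,0,0,0,0,0,0]]}}

```text
time_s: 17.85
ee_pos: [0.505, -0.1303, 0.1692]
eef_rot: [-3.141, -0.0, 1.621]
force: [-0.6, 0.6, 0.2]
grip_width: 0.0281
grip_force: 0.0
```

```bash
cat > tr.py <<'E'
from h import *
th=.049; S=np.array([.5048,-.131])
o=ctrl.get_obs(); print(o["ee_pos"],o["eef_rot"],o["force"],o["grip_width"])
for n in ["side","scene"]:
    im,d,K,T=cam(n);P=cloud(d,K,T);hsv=cv2.cvtColor(im,cv2.COLOR_RGB2HSV)
    p=P[...,:2]-S; X=p[...,0]*np.cos(th)+p[...,1]*np.sin(th); Y=-p[...,0]*np.sin(th)+p[...,1]*np.cos(th); Z=P[...,2]
    w=(hsv[...,1]<60)&(hsv[...,2]>100)
    for nm,m in dict(front=(abs(X)<.06)&(Y>.066)&(Y<.095),left=(abs(Y)<.06)&(X<-.066)&(X>-.095),right=(abs(Y)<.06)&(X>.066)&(X<.095),back=(abs(X)<.06)&(Y<-.066)&(Y>-.098)).items():
            m=m&(Z>.155)&(Z<.182)&w
            v=(Y if nm in("front","back") else X)[m]
            print(n,nm,m.sum(),np.percentile(v,[3,50,97]).round(4) if m.sum()>5 else "", np.percentile(Z[m],95).round(4) if m.sum() else "")
    m=(abs(X)<.05)&(abs(Y)<.05)&(Z>.13)&(Z<.2)&(hsv[...,0]>100)&(hsv[...,0]<130)&(hsv[...,1]>120); print("fin z",np.percentile(Z[m],98).round(3),"X",np.median(X[m]).round(4),"Y",np.percentile(Y[m],[2,98]).round(3))
E
python3 tr.py
```

```text
[ 0.50501115 -0.1302974   0.16923574] [-3.14131347e+00 -1.73327213e-04  1.62109960e+00] [-0.63024543  0.60672627  0.20327881] 0.028111027205364632
side front 77 [0.0708 0.0725 0.0772] 0.1672
side left 200 [-0.08   -0.0784 -0.0742] 0.1713
side right 166 [0.0744 0.0766 0.0808] 0.171
side back 38 [-0.0835 -0.0814 -0.0773] 0.1735
fin z 0.17 X -0.0008 Y [-0.041  0.001]
scene front 131 [0.0733 0.0773 0.0795] 0.166
scene left 106 [-0.0778 -0.0733 -0.0718] 0.1684
scene right 139 [0.0767 0.0815 0.0832] 0.1698
scene back 35 [-0.0958 -0.0776 -0.0756] 0.171
fin z 0.166 X 0.0074 Y [-0.001  0.033]
```

Request:
{"fn": "move_arm", "kwargs": {"targets": [[-0.4,-0.04,0,0.2,0,0,0],[-0.4,-0.04,0,0.42,0,0,0],[-0.4,-0.04,0,0.42,0,0,0],[-0.9,-0.04,0,0.42,0,0,0],[-0.9,-0.04,0,0.42,0,0,0],[-0.9,-0.04,0,0.42,0,0,0],[-0.9,-0.04,0,0.3,0,0,0],[-0.9,-0.04,0,0.15,0,0,0],[-0.9,0.04,0,0.15,0,0,0],[-0.9,0.04,0,0.15,0,0,0]], "grip_force": 50}}

```text
time_s: 18.95
ee_pos: [0.5049, -0.1282, 0.1622]
eef_rot: [3.141, 0.0, 1.621]
force: [-0.2, 0.5, -2.5]
grip_width: 0.0118
grip_force: 50.0
```

```bash
python3 tr.py
```

```text
[ 0.50491669 -0.12817516  0.16223696] [3.14110709e+00 9.22617122e-05 1.62100475e+00] [-0.23183467  0.48443747 -2.53241484] 0.011787831420932777
side front 117 [0.0744 0.0764 0.081 ] 0.1799
side left 276 [-0.0808 -0.0794 -0.0758] 0.1813
side right 240 [0.0738 0.0755 0.0782] 0.181
side back 99 [-0.0804 -0.0785 -0.0769] 0.1811
fin z 0.182 X -0.001 Y [-0.036  0.034]
scene front 232 [0.078  0.082  0.0836] 0.1789
scene left 149 [-0.0785 -0.0742 -0.0724] 0.1812
scene right 192 [0.0769 0.081  0.0824] 0.1813
scene back 38 [-0.0745 -0.0727 -0.0713] 0.1805
fin z 0.18 X 0.0064 Y [-0.027  0.038]
```

Request:
{"fn": "move_arm", "kwargs": {"targets": [[-0.9,-0.01,0,0.15,0,0,0],[-0.9,-0.01,0,0.25,0,0,0],[-0.9,-0.01,0,0.32,0,0,0],[-0.9,-0.01,0,0.32,0,0,0],[-0.4,-0.01,0,0.32,0,0,0],[-0.4,-0.01,0,0.32,0,0,0],[-0.4,-0.01,0,-0.2,0,0,0],[-0.4,-0.01,0,-1.0,0,0,0],[-0.4,-0.01,0,-1.8,0,0,0]]}}

```text
time_s: 19.95
ee_pos: [0.5046, -0.1289, 0.253]
eef_rot: [-3.141, -0.0, 1.621]
force: [0.6, 0.6, 1.1]
grip_width: 0.0284
grip_force: 0.0
```

```bash
python3 tr.py
```

```text
[ 0.50457486 -0.12885443  0.25297279] [-3.14056070e+00 -4.71033636e-04  1.62092798e+00] [0.60108869 0.57937376 1.11272697] 0.028439244872084126
side front 150 [0.0728 0.075  0.0802] 0.1674
side left 174 [-0.0808 -0.0787 -0.0743] 0.1671
side right 165 [0.0738 0.0761 0.0808] 0.1673
side back 28 [-0.0817 -0.0798 -0.0759] 0.1678
fin z 0.165 X 0.0001 Y [-0.035  0.029]
scene front 138 [0.0754 0.0802 0.0819] 0.1657
scene left 107 [-0.0782 -0.0742 -0.0721] 0.1658
scene right 118 [0.0766 0.0805 0.0822] 0.1659
scene back 101 [-0.0794 -0.0747 -0.0721] 0.1661
fin z 0.163 X 0.0065 Y [-0.029  0.037]
```

The tray is seated level: all four rims are at about 0.166. Next is the handle.

Run:
```python
from h import *
print(ctrl.get_obs()["qpos"])
```

```text
[-3.20380282e-01  2.06525145e-01  1.54970337e+00  9.41815602e-05
  1.37720896e+00 -3.70514252e-01]
```

Request:
{"fn": "move_arm", "kwargs": {"targets": [[-0.25,0,0,-1.2,0,0,0.15],[-0.25,0,0,-1.2,0,0,0.3],[-0.25,-1,0,-1.2,0,0,0.45],[-0.25,-2,0,-1.2,0,0,0.6],[-0.25,-3,0,-1.2,0,0,0.74],[-0.25,-4,0,-1.2,0,0,0.88],[-0.25,-5,0,-1.2,0,0,1.02],[-0.25,-5.5,-0.03,-1.2,0,0,1.17],[-0.25,-5.5,-0.03,-1.2,0,0,1.32],[-0.25,-5.5,-0.03,-1.2,0,0,1.46],[-0.25,-5.5,-0.03,-1.2,0,0,1.57],[-0.25,-5.5,-0.03,-1.2,0,0,1.57]], "grip_force": 20}}

```text
time_s: 21.25
ee_pos: [0.5172, -0.4038, 0.311]
eef_rot: [-3.141, 0.001, 0.049]
force: [-0.4, 0.5, 0.1]
grip_width: 0.0353
grip_force: 0.0
```

Run:
```python
from h import *
o=ctrl.get_obs(); print(o["ee_pos"],o["eef_rot"],o["grip_width"])
im,d,K,T=cam("wrist");P=cloud(d,K,T);x,y,z=np.moveaxis(P,-1,0); save(im,"w3"); hsv=cv2.cvtColor(im,cv2.COLOR_RGB2HSV)
red=(hsv[...,1]>150)&((hsv[...,0]<10)|(hsv[...,0]>170))&(z>.19)&(z<.235)&(y<-.35)
rect("handle",P,red); print(delta([.517,-.404,.21]))
rect("handle top",P,red&(z>.218))
```

```text
[ 0.51716992 -0.40375627  0.31102818] [-3.14080454e+00  7.11120146e-04  4.90986437e-02] 0.03528238222356808
handle [ 520.1 -402.7] [102.7  13.6] 3.1 2123 med [ 0.523 -0.403  0.221]
[-0.    0.01  2.02]
handle top [ 519.8 -403. ] [102.1  12.7] 3.4 1937 med [ 0.523 -0.403  0.221]
```

View pics/w3.png

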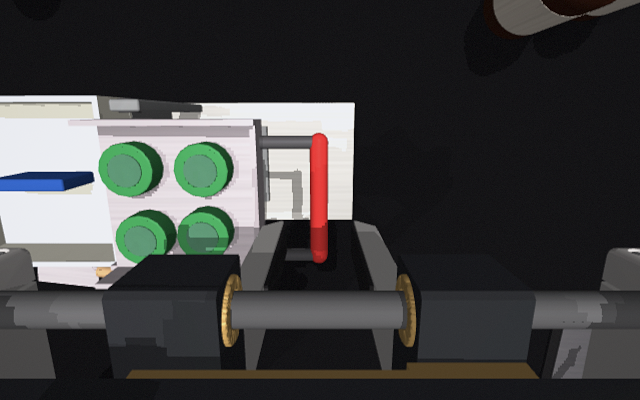

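The wrist view shows the red bar at column 319, rows 135–262, between the fingers, and the four caps in the tray.

Request:
{"fn": "move_arm", "kwargs": {"targets": [[-0.25,0,0,0.8,0,0,0],[-0.25,0,0,1.6,0,0,0],[-0.25,0,0,2.0,0,0,0],[-0.25,0,0,2.0,0,0,0],[-0.95,0,0,2.0,0,0,0],[-0.95,0,0,2.0,0,0,0],[-0.95,0,0,2.0,0,0,0],[-0.95,0,0,2.0,0,0,0]], "grip_force": 15}}

```text
time_s: 22.1
ee_pos: [0.5175, -0.4039, 0.2134]
eef_rot: [3.14, -0.002, 0.051]
force: [-0.7, 2.2, 5.8]
grip_width: 0.0134
grip_force: 15.0
```

Request:
{"fn": "move_arm", "kwargs": {"targets": [[-0.95,0,-0.06,-0.17,0,0,0],[-0.95,0,-0.12,-0.33,0,0,0],[-0.95,0,-0.2,-0.49,0,0,0],[-0.95,0,-0.28,-0.65,0,0,0],[-0.95,0,-0.38,-0.8,0,0,0],[-0.95,0,-0.47,-0.94,0,0,0],[-0.95,0,-0.58,-1.08,0,0,0],[-0.95,0,-0.69,-1.22,0,0,0],[-0.95,0,-0.81,-1.35,0,0,0],[-0.95,0,-0.94,-1.48,0,0,0],[-0.95,0,-1.07,-1.6,0,0,0],[-0.95,0,-1.07,-1.6,0,0,0]]}}

```text
time_s: 23.3
ee_pos: [0.5147, -0.3514, 0.2954]
eef_rot: [3.136, -0.004, 0.05]
force: [1.1, -10.5, 11.2]
grip_width: 0.0138
grip_force: 15.0
```

```bash
cat > fd.py <<'E'
from h import *
import sys
o=ctrl.get_obs(); print(o["ee_pos"],o["eef_rot"],o["force"],o["grip_width"])
for n in ["side","scene"]:
    im,d,K,T=cam(n);P=cloud(d,K,T);hsv=cv2.cvtColor(im,cv2.COLOR_RGB2HSV); z=P[...,2]
    save(im,n+sys.argv[1])
    m=((hsv[...,0]>55)&(hsv[...,0]<90)&(hsv[...,1]>90)&(P[...,1]<.1)&(z>.09)).astype(np.uint8)
    k,L,st,c=cv2.connectedComponentsWithStats(m)
    for i in range(1,k):
        if st[i,4]>25: q=P[L==i]; print(n,"green",c[i].round(),st[i,4],np.median(q,0).round(3),np.percentile(q[:,2],97).round(3))
    red=(hsv[...,1]>150)&((hsv[...,0]<10)|(hsv[...,0]>170))&(z>.19)&(z<.45)&(P[...,1]<-.15); print("red",np.median(P[red],0).round(3),red.sum())
E
python3 fd.py 4
```

```text
[ 0.51472135 -0.35141421  0.29538357] [ 3.13557293 -0.00405622  0.05039283] [  1.08313703 -10.45771763  11.23007064] 0.013758418067697151
side green [390. 217.] 314 [ 0.521 -0.256  0.252] 0.266
red [ 0.488 -0.356  0.3  ] 149
scene green [267. 112.] 161 [ 0.49  -0.251  0.25 ] 0.258
scene green [252. 121.] 164 [ 0.54  -0.251  0.251] 0.259
scene green [278. 125.] 168 [ 0.485 -0.213  0.226] 0.235
scene green [264. 137.] 169 [ 0.537 -0.206  0.224] 0.233
red [ 0.532 -0.347  0.297] 123
```

Request:
{"fn": "move_arm", "kwargs": {"targets": [[-0.95,0,-0.12,-0.13,0,0,0],[-0.95,0,-0.12,-0.13,0,0,0],[-0.95,0,-0.26,-0.24,0,0,0],[-0.95,0,-0.26,-0.24,0,0,0],[-0.95,0,-0.41,-0.34,0,0,0],[-0.95,0,-0.41,-0.34,0,0,0],[-0.95,0,-0.56,-0.43,0,0,0],[-0.95,0,-0.56,-0.43,0,0,0],[-0.95,0,-0.71,-0.51,0,0,0],[-0.95,0,-0.71,-0.51,0,0,0]]}}

```text
time_s: 24.4
ee_pos: [0.5128, -0.3149, 0.3188]
eef_rot: [3.14, -0.002, 0.051]
force: [0.6, -4.3, 8.5]
grip_width: 0.0136
grip_force: 15.0
```

```bash
python3 fd.py 5
```

```text
[ 0.5127571  -0.31494693  0.31879759] [ 3.13973592e+00 -1.62483776e-03  5.11240663e-02] [ 0.60270703 -4.34062082  8.50210403] 0.01355039038428634
side green [335. 231.] 73 [ 0.456 -0.137  0.153] 0.157
side green [350. 243.] 26 [ 0.459 -0.19   0.152] 0.156
red [ 0.487 -0.32   0.325] 133
scene green [288. 149.] 96 [ 0.478 -0.183  0.148] 0.155
scene green [306. 158.] 116 [ 0.459 -0.127  0.148] 0.155
scene green [272. 161.] 101 [ 0.54  -0.181  0.149] 0.155
scene green [284. 173.] 151 [ 0.534 -0.136  0.134] 0.136
red [ 0.532 -0.31   0.322] 134
```

All four caps are in the accessory tray. I'll lower the feed tray.

Request:
{"fn": "move_arm", "kwargs": {"targets": [[-0.95,0,0.15,0.08,0,0,0],[-0.95,0,0.3,0.17,0,0,0],[-0.95,0,0.45,0.27,0,0,0],[-0.95,0,0.59,0.37,0,0,0],[-0.95,0,0.86,0.6,0,0,0],[-0.95,0,1.11,0.86,0,0,0],[-0.95,0,1.33,1.14,0,0,0],[-0.95,0,1.52,1.43,0,0,0],[-0.95,0,1.68,1.75,0,0,0],[-0.95,0,1.74,1.9,0,0,0],[-0.95,0,1.78,2.05,0,0,0],[-0.95,0,1.78,2.05,0,0,0]]}}

```text
time_s: 25.7
ee_pos: [0.5171, -0.4037, 0.2145]
eef_rot: [-3.141, 0.0, 0.051]
force: [-0.6, 0.6, -3.3]
grip_width: 0.0133
grip_force: 15.0
```

Request:
{"fn": "move_arm", "kwargs": {"targets": [[-0.25,0,0,0,0,0,0],[-0.25,0,0,0,0,0,0],[-0.25,0,0,0,0,0,0],[-0.25,0,0,-0.5,0,0,0],[-0.25,0,0,-1.2,0,0,0],[-0.25,0,0,-2.0,0,0,0],[-0.25,0,0,-2.0,0,0,0]]}}

```text
time_s: 26.4
ee_pos: [0.5179, -0.4044, 0.3214]
eef_rot: [3.135, -0.007, 0.051]
force: [-0.4, 0.4, 0.6]
grip_width: 0.0355
grip_force: 0.0
```

```bash
python3 fd.py 6
python3 - <<'E'
from h import *
a=cv2.imread("pics/side6.png")[150:345,260:520];b=cv2.imread("pics/scene6.png")[90:285,180:440]
cv2.imwrite("pics/c6.png",np.vstack([cv2.resize(x,(400,300),interpolation=cv2.INTER_CUBIC) for x in (a,b)]))
im,d,K,T=cam("scene");P=cloud(d,K,T);x,y,z=np.moveaxis(P,-1,0)
rect("lid fin",P,(z>.05)&(z<.06)&(abs(y-.181)<.1)&(abs(x-.413)<.08))
E
```

```text
[ 0.51791522 -0.40436707  0.32144256] [ 3.13488108 -0.00685945  0.05097054] [-0.43270617  0.41914789  0.63824448] 0.035483776050878484
side green [362. 224.] 57 [ 0.539 -0.145  0.136] 0.138
side green [372. 229.] 35 [ 0.532 -0.187  0.155] 0.158
side green [335. 231.] 62 [ 0.455 -0.135  0.154] 0.157
side green [353. 241.] 63 [ 0.467 -0.19   0.154] 0.157
red [ 0.516 -0.407  0.222] 240
scene green [288. 149.] 99 [ 0.479 -0.184  0.149] 0.155
scene green [306. 158.] 111 [ 0.459 -0.128  0.148] 0.154
scene green [272. 161.] 105 [ 0.542 -0.181  0.149] 0.155
scene green [284. 173.] 147 [ 0.534 -0.136  0.133] 0.136
red [ 0.521 -0.399  0.219] 138
lid fin [415.7 166. ] [69.1 13.4] 88.6 115 med [0.417 0.167 0.055]
```

View pics/c6.png

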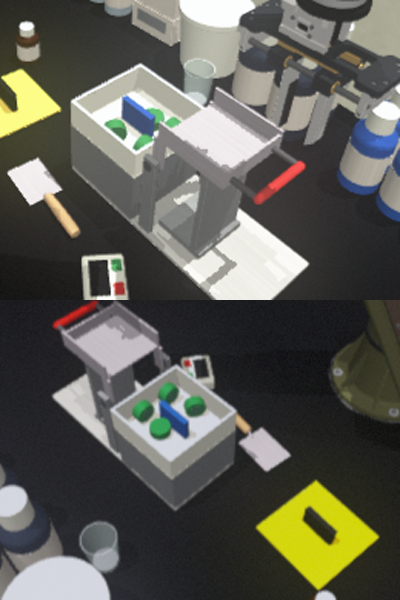

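The picture shows the feed tray down and empty, and four caps in the accessory tray (three on edge, tops at 0.155, below the lid plug). The lid lies untouched at lower right.

Request:
{"fn": "move_arm", "kwargs": {"targets": [[-0.25,-0.12,-0.95,0,0,0,-0.14],[-0.25,-0.24,-1.9,0,0,0,-0.28],[-0.25,-0.36,-2.85,0,0,0,-0.42],[-0.25,-0.48,-3.8,0,0,0,-0.56],[-0.25,-0.6,-4.75,0,0,0,-0.7],[-0.25,-0.72,-5.7,0,0,0,-0.84],[-0.25,-0.84,-6.65,0,0,0,-0.98],[-0.25,-0.96,-7.6,0,0,0,-1.12],[-0.25,-1.08,-8.5,0,0,0,-1.26],[-0.25,-1.2,-9.5,0,0,0,-1.38],[-0.25,-1.32,-10.5,0,0,0,-1.49],[-0.25,-1.45,-11.5,0.6,0,0,-1.49]]}}

```text
time_s: 27.75
ee_pos: [0.4166, 0.1612, 0.2906]
eef_rot: [3.139, -0.001, 1.545]
force: [1.2, 0.1, 0.3]
grip_width: 0.0349
grip_force: 0.0
```

Run:
```python
from h import *
o=ctrl.get_obs(); print(o["ee_pos"],o["eef_rot"])
for n in ["wrist","scene"]:
    im,d,K,T=cam(n);P=cloud(d,K,T);x,y,z=np.moveaxis(P,-1,0)
    rect("lid fin",P,(z>.049)&(z<.06)&(abs(y-.166)<.1)&(abs(x-.415)<.08))
print(delta([.4155,.166,.2]))
```

```text
[0.41660429 0.16118129 0.29056006] [ 3.13860420e+00 -1.03625766e-03  1.54533950e+00]
lid fin [416.3 164.8] [68.8 10.7] 88.5 589 med [0.416 0.166 0.056]
lid fin [416.  165.9] [69.2 13.3] 88.3 121 med [0.416 0.168 0.055]
[0.08 0.03 1.72]
```

Request:
{"fn": "move_arm", "kwargs": {"targets": [[-0.25,0,0,1,0,0,0],[-0.25,0,0,2,0,0,0],[-0.25,0,0,3,0,0,0],[-0.25,0,0,3.5,0,0,0],[-0.25,0,0,3.5,0,0,0]]}}

```text
time_s: 28.35
ee_pos: [0.415, 0.1577, 0.1113]
eef_rot: [-3.135, 0.002, 1.54]
force: [-0.2, -0.3, 0.1]
grip_width: 0.0353
grip_force: 0.0
```

Run:
```python
from h import *
o=ctrl.get_obs(); print(o["ee_pos"],o["eef_rot"],delta([.416,.1655,.037]))
```

```text
[0.41502138 0.15767786 0.11129687] [-3.13470407e+00  2.32676378e-03  1.54007497e+00] [0.16 0.02 1.49]
```

Request:
{"fn": "move_arm", "kwargs": {"targets": [[-0.25,0.16,0.02,0.6,0,0,0],[-0.25,0.16,0.02,1.2,0,0,0],[-0.25,0.16,0.02,1.45,0,0,0],[-0.25,0.16,0.02,1.45,0,0,0],[-0.95,0.16,0.02,1.45,0,0,0],[-0.95,0.16,0.02,1.45,0,0,0],[-0.95,0.16,0.02,1.45,0,0,0],[-0.95,0.16,0.02,1.45,0,0,0],[-0.95,0.16,0.02,1.45,0,0,0],[-0.95,0.16,0.02,1.1,0,0,0],[-0.95,0.16,0.02,0.7,0,0,0]], "grip_force": 60}}

```text
time_s: 29.45
ee_pos: [0.4178, 0.1667, 0.0799]
eef_rot: [-3.14, 0.0, 1.541]
force: [1.2, 0.6, -2.8]
grip_width: 0.0117
grip_force: 60.0
```

Request:
{"fn": "move_arm", "kwargs": {"targets": [[-0.95,0,0,-0.6,0,0,0],[-0.95,0,0,-1.2,0,0,0],[-0.95,0,0,-1.8,0,0,0],[-0.95,0,0,-2.4,0,0,0],[-0.95,0,0,-3.0,0,0,0],[-0.95,0,0,-3.4,0,0,0],[-0.95,0,0,-3.4,0,0,0]]}}

```text
time_s: 30.15
ee_pos: [0.419, 0.1671, 0.2521]
eef_rot: [3.137, -0.002, 1.541]
force: [-1.2, -0.4, -3.2]
grip_width: 0.0115
grip_force: 60.0
```

Run:
```python
from h import *
o=ctrl.get_obs(); print(o["ee_pos"],o["eef_rot"],o["force"],o["grip_width"],delta([.5048,-.131,.25]))
for n in ["side","scene"]:
    im,d,K,T=cam(n);P=cloud(d,K,T);x,y,z=np.moveaxis(P,-1,0);hsv=cv2.cvtColor(im,cv2.COLOR_RGB2HSV)
    m=(hsv[...,0]>22)&(hsv[...,0]<35)&(hsv[...,1]>120)&(z>.08)&(z<.3)&(abs(x-.416)<.1)&(abs(y-.166)<.1)
    q=P[m];A=np.c_[q[:,:2]-[.416,.166],np.ones(len(q))]; print(n,m.sum(),np.linalg.lstsq(A,q[:,2],rcond=None)[0].round(3)); rect("plate",P,m)
```

```text
[0.41895622 0.16708941 0.25209265] [ 3.13715056e+00 -1.50597317e-03  1.54084399e+00] [-1.17439484 -0.41691846 -3.23827066] 0.011451586092187294 [-5.91  1.89  0.04]
side 1450 [0.008 0.005 0.221]
plate [418.9 163.1] [163.7 162.2] 87.9 1450 med [0.398 0.142 0.221]
scene 2856 [-0.004  0.001  0.218]
plate [419.1 165.1] [160.2 162.6] 88.0 2856 med [0.445 0.191 0.218]
```

Request:
{"fn": "move_arm", "kwargs": {"targets": [[-0.95,-0.3,0.1,0,0,0,-0.08],[-0.95,-0.8,0.25,0,0,0,-0.08],[-0.95,-1.4,0.45,0,0,0,-0.08],[-0.95,-2.0,0.65,0,0,0,-0.08],[-0.95,-2.6,0.85,0,0,0,-0.08],[-0.95,-3.2,1.05,0,0,0,-0.08],[-0.95,-3.8,1.25,0,0,0,-0.08],[-0.95,-4.4,1.45,0,0,0,-0.08],[-0.95,-5.0,1.65,0,0,0,-0.08],[-0.95,-5.5,1.8,0,0,0,-0.08],[-0.95,-5.86,1.89,0,0,0,-0.08],[-0.95,-5.86,1.89,0,0,0,-0.08]]}}

```text
time_s: 31.45
ee_pos: [0.5035, -0.1304, 0.2475]
eef_rot: [-3.139, -0.001, 1.619]
force: [-0.9, -0.2, -2.4]
grip_width: 0.0114
grip_force: 60.0
```

```bash
cat > ld.py <<'E'
from h import *
th=.049; S=np.array([.5048,-.131])
o=ctrl.get_obs(); print(o["ee_pos"],o["eef_rot"],o["force"],o["grip_width"])
for n in ["side","scene"]:
    im,d,K,T=cam(n);P=cloud(d,K,T);x,y,z=np.moveaxis(P,-1,0);hsv=cv2.cvtColor(im,cv2.COLOR_RGB2HSV); save(im,n+"7")
    m=(hsv[...,0]>22)&(hsv[...,0]<35)&(hsv[...,1]>120)&(z>.12)&(z<.3)&(abs(x-.505)<.12)&(abs(y+.131)<.12)
    q=P[m]; t=q[:,2]>np.median(q[:,2])-.004; q=q[t]; p=q[:,:2]-S
    A=np.c_[p,np.ones(len(q))]; print(n,m.sum(),"plane",np.linalg.lstsq(A,q[:,2],rcond=None)[0].round(4))
    X=p[:,0]*np.cos(th)+p[:,1]*np.sin(th); Y=-p[:,0]*np.sin(th)+p[:,1]*np.cos(th); print("X",np.percentile(X,[.5,99.5]).round(4),"Y",np.percentile(Y,[.5,99.5]).round(4)); rect("plate",P[m][None],np.ones((1,m.sum()),bool))
E
python3 ld.py
```

```text
[ 0.50352957 -0.13043315  0.24749714] [-3.13864481e+00 -9.09983264e-04  1.61860205e+00] [-0.85405387 -0.16287688 -2.40499897] 0.011440142499535259
side 1803 plane [-0.0004  0.004   0.2166]
X [-0.0817  0.0766] Y [-0.0829  0.0743]
plate [ 503.9 -134.6] [163.2 160.6] 2.8 1803 med [ 0.474 -0.153  0.216]
scene 2270 plane [-5.500e-03  1.000e-04  2.153e-01]
X [-0.0791  0.0798] Y [-0.078  0.08 ]
plate [ 505.5 -142. ] [161.3 184.1] 2.8 2270 med [ 0.524 -0.111  0.215]
```

Request:
{"fn": "move_arm", "kwargs": {"targets": [[-0.95,0.04,0.04,0,0,0,0],[-0.95,0.04,0.04,0.3,0,0,0],[-0.95,0.04,0.04,0.55,0,0,0],[-0.95,0.04,0.04,0.7,0,0,0],[-0.95,0.04,0.04,0.78,0,0,0],[-0.95,0.04,0.04,0.84,0,0,0],[-0.95,0.04,0.04,0.89,0,0,0],[-0.95,0.04,0.04,0.89,0,0,0]]}}

```text
time_s: 32.35
ee_pos: [0.5059, -0.1268, 0.2053]
eef_rot: [3.141, 0.0, 1.621]
force: [0.4, 0.3, -1.9]
grip_width: 0.0117
grip_force: 60.0
```

```bash
python3 ld.py
```

```text
[ 0.50588898 -0.1267756   0.20529828] [3.14121774e+00 1.68595407e-04 1.62074084e+00] [ 0.43627829  0.26528105 -1.90876884] 0.011741437746258918
side 1703 plane [0.0043 0.0035 0.1745]
X [-0.0788  0.0797] Y [-0.0787  0.08  ]
plate [ 506.3 -130.2] [162.1 161.9] 2.9 1703 med [ 0.477 -0.146  0.174]
scene 2121 plane [0.0082 0.0041 0.1732]
X [-0.0757  0.0823] Y [-0.0758  0.0823]
plate [ 507.3 -128.4] [161.3 162.3] 2.6 2121 med [ 0.527 -0.107  0.172]
```

Nearly seated, centred and with no contact force. I'll go down 3 mm more, release and retreat.

Request:
{"fn": "move_arm", "kwargs": {"targets": [[-0.95,-0.01,0,0.05,0,0,0],[-0.95,-0.01,0,0.05,0,0,0],[-0.4,-0.01,0,0.05,0,0,0],[-0.4,-0.01,0,0.05,0,0,0],[-0.4,-0.01,0,0.05,0,0,0],[-0.4,-0.01,0,-0.6,0,0,0],[-0.4,-0.01,0,-1.5,0,0,0],[-0.4,-0.01,0,-2.5,0,0,0],[-0.4,1.0,0,-3.0,0,0,0],[-0.4,2.0,0,-3.0,0,0,0],[-0.4,3.0,0,-3.0,0,0,0],[-0.4,3.0,0,-3.0,0,0,0]]}}

```text
time_s: 33.65
ee_pos: [0.4978, 0.027, 0.3554]
eef_rot: [3.141, -0.001, 1.625]
force: [0.4, -0.9, -0.6]
grip_width: 0.0283
grip_force: 0.0
```

```bash
python3 ld.py; python3 tr.py
python3 - <<'E'
from h import *
a=cv2.imread("pics/side7.png")[150:345,260:520];b=cv2.imread("pics/scene7.png")[90:285,180:440]
cv2.imwrite("pics/c7.png",np.vstack([cv2.resize(x,(400,300),interpolation=cv2.INTER_CUBIC) for x in (a,b)]))
E
```

```text
[0.49783454 0.02702764 0.35543967] [ 3.14097533e+00 -6.20904395e-04  1.62488818e+00] [ 0.4298308  -0.89334025 -0.63808686] 0.028347052622753506
side 944 plane [ 0.0067 -0.0039  0.1746]
X [-0.0789  0.081 ] Y [-0.0792  0.0808]
plate [ 505.7 -130.1] [161.8 162.5] 2.7 944 med [ 0.477 -0.097  0.174]
scene 2442 plane [-0.0022 -0.0002  0.1728]
X [-0.076   0.0824] Y [-0.0769  0.0822]
plate [ 508.2 -146.5] [161.6 199.7] 3.2 2442 med [ 0.518 -0.118  0.172]
[0.49823893 0.02404197 0.3550993 ] [-3.14157306e+00  1.12549667e-04  1.62316355e+00] [ 1.3255377  -0.57605907 -0.32430099] 0.02816818862024992
side front 0  
side left 148 [-0.0808 -0.0792 -0.0766] 0.1674
side right 0  
side back 26 [-0.0812 -0.08   -0.0755] 0.1723Traceback (most recent call last):
  File "tr.py", line 12, in <module>
    m=(abs(X)<.05)&(abs(Y)<.05)&(Z>.13)&(Z<.2)&(hsv[...,0]>100)&(hsv[...,0]<130)&(hsv[...,1]>120); print("fin z",np.percentile(Z[m],98).round(3),"X",np.median(X[m]).round(4),"Y",np.percentile(Y[m],[2,98]).round(3))
                                                                                                                 ~~~~~~~~~~~~~^^^^^^^^^
    return _quantile_unchecked(
        a, q, axis, out, overwrite_input, method, keepdims, weights)
    return _ureduce(a,
                    func=_quantile_ureduce_func,
    ...<5 lines>...
                    overwrite_input=overwrite_input,
                    method=method)
    r = func(a, **kwargs)
    result = _quantile(arr,
                       quantiles=q,
    ...<2 lines>...
                       out=out,
                       weights=wgt)
    slices_having_nans = np.isnan(arr[-1, ...])
                                  ~~~^^^^^^^^^
IndexError: index -1 is out of bounds for axis 0 with size 0
```

View pics/c7.png

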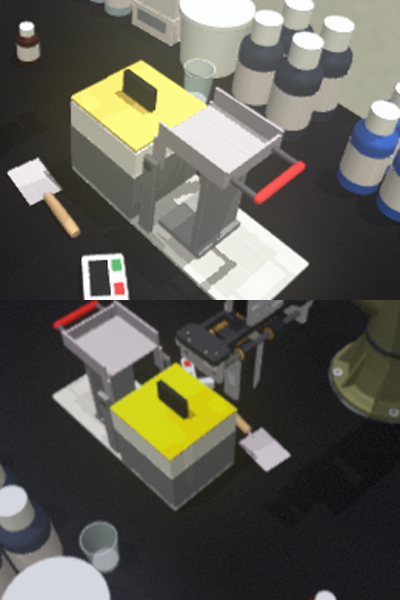

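The picture shows the lid flat on the tray, centred and level, the feed tray down and the arm clear. I'll hand it in.

```bash
python3 -c "
from station import ctrl
print(ctrl.hand_in())"
```

```text
the job is handed in; nothing more can be done
None
```

I packed the kit and handed it in after about 34 s on the robot's clock. The hand-in returned no verdict. By the last camera check, three blue bottles are in the crate and the accessory tray is seated, reseated once after its grip fin slipped in the fingers. All four caps are inside, the lid sits level and centred, the feed tray is down and the arm is clear.

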